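# Fit the drilled log blocks into their insect houses

## Robot

A 6-joint arm with a two-finger parallel gripper is mounted at the origin on the work surface. World frame = base frame: x ahead of the robot, y to its left, z up, the work surface at z = 0. Lengths are in mm, angles in rad, forces in N, time in s.
With the tool pointing down it reaches from about 275 to 750 mm from the base axis. Payload 10.2 kg.
Tool frame: the origin (TCP) lies between the finger pads; the fingertips stand 19 mm ahead of it and the grasp point (between the pads) is the TCP; z points along the fingers, y is the line along which they close (so a half turn about z gives the same grasp; the last joint's range is limited). The gripper opens to 85 mm and grips with 20 to 120 N. Pads are 22 mm wide; open, the fingers measure 114 mm over their backs; the gripper's body (76 mm by 85 mm) begins 54 mm behind the grasp point. The pads swing forward as they close: fully open they stand 13 mm farther back than shut.
Start: joints at [1.045, 0.313, 1.498, -0, 1.331, -0.223], TCP at [156.565, 501.118, 250.294] pointing down, gripper open.
Joint ranges: [-2.94, 2.94], [-0.97, 2.17], [0.19, 2.56], [-1.23, 4.37], [0.02, 3.11], [-2.88, 2.88]. Speed limits (rad/s): [2.39, 2.39, 3.01, 3.14, 3.14, 3.14].

## Interface

Orientations are given as a unit quaternion [w, x, y, z].
In Python, from rig import sense, capture, finish_job gives the robot as it stands. The module is installed in compiled form; this text tells all that it offers.
- The arm moves only by the tool move_arm, never from a script. Its argument "moves" is a list of rows, each an object with "turn": the turn, a rotation vector about the tool's x, y, z in rad, a list of three; "translation": the shift along the tool's x, y, z in mm, a list of three; "hand": the opening, from 0 (shut) to 1 (fully open). In form: [{"turn": [wx, wy, wz], "translation": [x, y, z], "hand": hand}, ...]. A call has 1 to 10 rows; each row shifts and turns the commanded pose from where the row before left it, along the tool's axes as they then stand; what a row does not reach is not made up. A row lasts 1/12 s, in which the tool goes at most 41.7 mm and 7.16 degrees, less where a joint would pass 70% of its speed; a pose out of reach is approached as far as the arm can. A call with a gripper value outside its range is refused whole. The fingers move at their own pace and stop on an object; "grip_force" is the grip in N (left out, the last holds). Time passes only in rows, so rows that do not move let the fingers close. It gives the time, the measured TCP pose, the force, the opening and the grip force at its end, in the units of the state.
- sense(): the state, without advancing time (a new reading comes with each control period).
- capture(name): name is "scene" or "top"; returns a dict with "image" (480x640x3 uint8, blue, green, red), "z_map" (480x640 float32, mm along the optical axis (not along the pixel's ray), 0 where there is no reading), "vertical_fov" (degrees; the focal length in pixels is half the picture's height over the tangent of half this angle, whatever the lens; pixels are square), "cx", "cy" (the principal point, pixels), "R" (3x3) and "t" (3): a world point X has camera coordinates R X + t. Camera axes: x right, y down, z forward; pixel columns grow to the right and rows downward; lengths in mm; the calibration is good to about 2 mm. A picture is of the moment at which its call begins.
- finish_job(): hands the job in; it is judged then, once.
The state is a dict: "time_s": time; "joints": joint angles; "dq": joint speeds; "tau": joint torques, N m; "eef_pos": TCP position; "ee_rot": TCP orientation; "force": force on the tool from outside, world axes, zero at the start; "wrist_torque": the same for the moment, N m; "grip_width": opening from 0.0 (shut) to 1.0 (fully open); "grip_force": force on a finger pad.
Only numpy, scipy, OpenCV 4.12 (cv2) and the standard library are available. Lean on these libraries where they do the work, as an engineer would, in place of code of your own. Each camera call takes 0.05 s, during which the arm holds its last target. There are 200 camera calls.

## Task

Fill the three little insect houses lying on the table: stand the thick drilled log block in the bay of the green-roofed house, the middle-sized drilled one in the red-roofed house and the thin drilled one in the blue-roofed house, each upright with its holes up and sitting flat on the floor of the bay. Leave the undrilled blanks standing where they are.

Things in the scene. Friction and masses are not known exactly. Their poses are not given: they have to be found in the camera images.
- drilled_thick: The thick drilled log block: loose round block of pale pine standing upright, 60 mm in diameter and 70 mm tall, with seven dark drilled holes (10 mm) in its top end. Origin at the centre of its underside, z up along its axis. Weighs 70 to 135 g.
- drilled_middle: The middle drilled log block: loose round block of pale pine standing upright, 48 mm in diameter and 70 mm tall, with five dark drilled holes (10 mm) in its top end. Origin at the centre of its underside, z up along its axis. Weighs 45 to 90 g.
- drilled_thin: The thin drilled log block: loose round block of pale pine standing upright, 36 mm in diameter and 70 mm tall, with three dark drilled holes (10 mm) in its top end. Origin at the centre of its underside, z up along its axis. Weighs 25 to 50 g.
- blank_thick: Undrilled thick blank: same pine block as the drilled thick one (60 mm in diameter, 70 mm tall, loose, upright) but without holes, only pale growth rings on its top. Stays where it is. Origin at the centre of its underside. Of the six blocks four stand nearer to the robot and two between the houses, in any mixture; block axes are at least 85 mm apart.
- blank_middle: Undrilled middle blank: same pine block as the drilled middle one (48 mm in diameter, 70 mm tall, loose, upright) but without holes, only pale growth rings on its top. Stays where it is. Origin at the centre of its underside. Other things (boards, canes, bucket, drill, cones, awl) lie round the edge of the table, over 0.7 m ahead of the robot or over 0.42 m to its sides.
- blank_thin: Undrilled thin blank: same pine block as the drilled thin one (36 mm in diameter, 70 mm tall, loose, upright) but without holes, only pale growth rings on its top. Stays where it is. Origin at the centre of its underside.
- house_green: Insect house with a green gable roof, lying on its back, fixed: a square open-topped pine bay, inside 82 x 82 mm, walls 10 mm thick, their top 30 mm and the bay floor 8 mm above the table. Origin under the bay's centre at table level; x points to the roof, y along a wall. The gable and its two green roof boards (30 mm high) lie on the +x side, out to 110 mm from the origin.
- house_red: Insect house with a red gable roof, lying on its back, fixed: a square open-topped pine bay, inside 70 x 70 mm, walls 10 mm thick, their top 30 mm and the bay floor 8 mm above the table. Origin under the bay's centre at table level; x points to the roof, y along a wall. The gable and its two red roof boards (30 mm high) lie on the +x side, out to 98 mm from the origin.
- house_blue: Insect house with a blue gable roof, lying on its back, fixed: a square open-topped pine bay, inside 58 x 58 mm, walls 10 mm thick, their top 30 mm and the bay floor 8 mm above the table. Origin under the bay's centre at table level; x points to the roof, y along a wall. The gable and its two blue roof boards (30 mm high) lie on the +x side, out to 86 mm from the origin.

How it is judged (in metres and radians):
At the end, for the whole second after the job is handed in: Each drilled block stands released and at rest in its house (thick green, middle red, thin blue): within 17 mm of the bay's centre, underside 4 to 11.5 mm above the table, upright within 0.12 rad, holes up. The undrilled blanks are within 25 mm of their starts, upright within 0.2 rad (horizontal distance between drilled_thick and house_green below 0.017 m and z of drilled_thick in the frame of house_green between 0.004 and 0.0115 m and angle between each of drilled_thick, drilled_middle, drilled_thin's own z axis and vertical below 0.12 rad and linear speed of each of drilled_thick, drilled_middle, drilled_thin below 0.02 m/s and angular speed of each of drilled_thick, drilled_middle, drilled_thin below 0.2 rad/s and horizontal distance between drilled_middle and house_red below 0.017 m and z of drilled_middle in the frame of house_red between 0.004 and 0.0115 m and horizontal distance between drilled_thin and house_blue below 0.017 m and z of drilled_thin in the frame of house_blue between 0.004 and 0.0115 m and distance of each of blank_thick, blank_middle, blank_thin from where it was at the start of the episode below 0.025 m and angle between each of blank_thick, blank_middle, blank_thin's own z axis and vertical below 0.2 rad); the robot touches nothing.
It fails at once if the undrilled thick blank is shifted by more than 25 mm or knocked over (distance of blank_thick from where it was at the start of the episode above 0.025 m or angle between blank_thick's own z axis and vertical above 0.4 rad).
It fails at once if the undrilled middle blank is shifted by more than 25 mm or knocked over (distance of blank_middle from where it was at the start of the episode above 0.025 m or angle between blank_middle's own z axis and vertical above 0.4 rad).
It fails at once if the undrilled thin blank is shifted by more than 25 mm or knocked over (distance of blank_thin from where it was at the start of the episode above 0.025 m or angle between blank_thin's own z axis and vertical above 0.4 rad).
It also fails if it takes over 83 s, if anything falls off the work surface, if the arm or the gripper's body presses on something with over 40 N, if the wrist force passes 120 N, or if a joint passes its speed limit or range.

## Working session

There is one attempt and no reset: what is moved stays moved. The work goes in short steps, Python scripts to look and compute and a tool call to move; the robot and the scene stay as the last step left them, time stands still between calls to the robot, and variables do not carry over. Pictures are saved under pics/ and viewed, at most 14 in all, crops included, and the job is handed in when it is done.

Besides the shell and the picture viewer there is one more tool, called after "Call:" as name(argument=value, ...) on one line, values as JSON. move_arm: Moves the arm, as the interface text tells. Its arguments: {"type":"object","properties":{"moves":{"type":"array","items":{"type":"object","properties":{"turn":{"type":"array","items":{"type":"number"}},"translation":{"type":"array","items":{"type":"number"}},"hand":{"type":"number"}}}},"grip_force":{"type":"number"}},"required":["moves"]}

```bash
mkdir -p pics; cat > h.py <<'E'
import numpy as np,cv2
from rig import sense,capture,finish_job
def f(c): return 240/np.tan(np.radians(c["vertical_fov"])/2)
def world(c,u,v,z):
    d=np.array([(u-c["cx"])/f(c),(v-c["cy"])/f(c),1.]);R=np.array(c["R"]);o=-R.T@np.array(c["t"]);w=R.T@d
    return o+w*(z-o[2])/w[2]
def cloud(c):
    v,u=np.mgrid[:480,:640];Z=c["z_map"];P=np.stack([(u-c["cx"])/f(c)*Z,(v-c["cy"])/f(c)*Z,Z],-1)
    W=(P-np.array(c["t"]))@np.array(c["R"]);W[Z==0]=np.nan
    return W
E
python3 - <<'E'
from h import *
for n in("top","scene"):
    c=capture(n);cv2.imwrite(f"pics/{n}0.png",c["image"]);np.savez(n+"0.npz",**c)
    R=np.array(c["R"]);print(n,c["vertical_fov"],c["cx"],c["cy"],-R.T@np.array(c["t"]),R[2])
s=sense();print(s)
E
```

```text
top 52.907630029475925 321.3924698341652 231.49943784789153 [358.75031633   9.31113595 971.11393205] [ 0.2040617  -0.00326054 -0.9789526 ]
scene 48.25206063370821 325.3928303230935 245.20541978036468 [1145.0605756  -270.29187536  640.38244982] [-0.66995984  0.31663266 -0.67148907]
{'time_s': 0.1, 'joints': array([ 1.04459993e+00,  3.13360170e-01,  1.49836137e+00, -2.29061766e-05,
        1.33099292e+00, -2.23386600e-01]), 'dq': array([-0.00151972, -0.0003206 , -0.00086489, -0.00136059, -0.0005046 ,
       -0.00082367]), 'tau': array([ 2.12345258e-03, -4.12902474e+01, -2.60142964e+01, -1.85728773e-04,
        3.03299625e-03,  1.49863013e-05]), 'eef_pos': array([156.45888138, 500.9248089 , 249.80952832]), 'ee_rot': array([-1.94982626e-04,  1.50824388e-01,  9.88560413e-01, -5.26038893e-04]), 'force': array([ 0.07255015,  0.33646482, -0.37863119]), 'wrist_torque': array([-0.02157577, -0.03210689, -0.01459648]), 'grip_force': 0.0, 'grip_width': 0.9982843982918526}
```

```bash
ls
```

```text
h.py
pics
scene0.npz
top0.npz
```

View pics/top0.png

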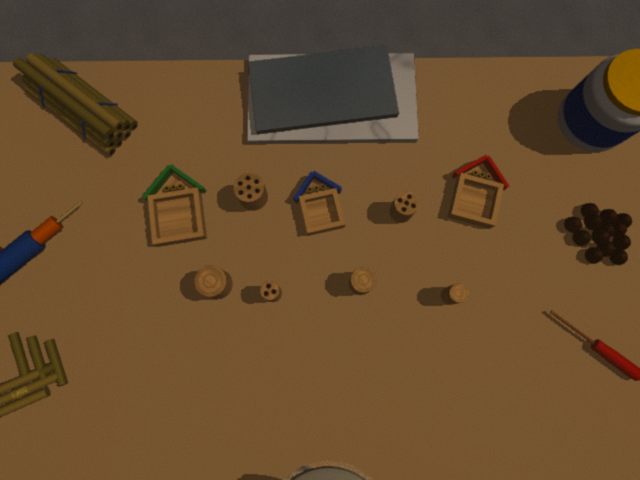

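View pics/scene0.png

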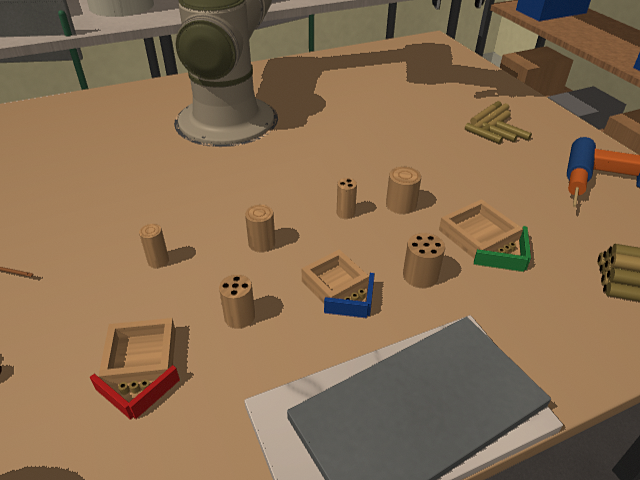

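The top view shows, as pixel positions:
- Drilled blocks: thick (250,188), middle (405,205), thin (270,291).
- Blanks: thick (210,281), middle (362,280), thin (458,293).
- Houses: green (176,216), blue (322,212), red (477,199).

The scene view agrees with this layout. Next I measure the block tops at z=70 and the inner rims at z=30.

```bash
cat > meas.py <<'E'
from h import *
def comps(c,W,lo,hi,minpx=60):
    m=((W[...,2]>lo)&(W[...,2]<hi)).astype(np.uint8)
    return m
def blocks(c):
    W=cloud(c);m=comps(c,W,60,80);m=cv2.morphologyEx(m,cv2.MORPH_CLOSE,np.ones((7,7)))
    out=[]
    for k in cv2.findContours(m,0,1)[0]:
        if cv2.contourArea(k)<60: continue
        p=np.array([world(c,u,v,70)[:2] for u,v in k[:,0]],np.float32)
        if p[:,0].max()>720 or abs(p[:,1]).max()>420: continue
        (x,y),r=cv2.minEnclosingCircle(p);e=cv2.fitEllipse(p)
        out.append((np.round([x,y,2*r],1),np.round(e[0],1),np.round(e[1],1)))
    return out
def houses(c):
    W=cloud(c);m=comps(c,W,22,40);out=[]
    ks,h=cv2.findContours(m,cv2.RETR_CCOMP,1)
    for k,q in zip(ks,h[0]):
        if q[3]<0 or cv2.contourArea(k)<150: continue
        p=np.array([world(c,u,v,30)[:2] for u,v in k[:,0]],np.float32)
        r=cv2.minAreaRect(p)
        if p[:,0].max()>720 or abs(p[:,1]).max()>420: continue
        out.append([np.round(x,1) for x in r])
    return out
if __name__=="__main__":
    for n in("top","scene"):
        c=dict(np.load(n+"0.npz"));print(n)
        W=cloud(c);print("table z",np.nanmedian(W[...,2]))
        for b in blocks(c):print(*b)
        for b in houses(c):print("H",*b)
        hsv=cv2.cvtColor(c["image"],cv2.COLOR_BGR2HSV)
        for nm,lo,hi in(("g",50,80),("b",108,130),("r",0,6)):
            m=cv2.inRange(hsv,(lo,150,50),(hi,255,255))>0
            m&=(W[...,2]>20)&(W[...,2]<40)&(W[...,0]<720)&(abs(W[...,1])<420)
            print(nm,m.sum(),np.nanmedian(W[m],0).round(1))
E
python3 meas.py
```

```text
top
table z 0.4853671237374276
[ 427.5 -246.1   37.9] [ 427.3 -246.4] [33.8 36.4]
[436.  104.1  35.7] [436.1 104.2] [33.9 34.7]
[454.1 -70.3  48. ] [454.2 -70.3] [45.6 47. ]
[454.7 215.   60.9] [455.  214.8] [58.1 59.7]
[ 600.8 -156.6   50.5] [ 600.7 -157.5] [46.2 48.6]
[635.6 146.4  62.5] [635.5 146.6] [58.1 61.1]
H [598.5   5.5] [60.3 61. ] 12.7
H [654.3  17.7] [38.4 70.5] 12.4
H [590.7 298.7] [83.7 84.2] 9.1
H [664.8 309.6] [49.4 97.5] 8.9
H [ 619.1 -309.8] [73.  71.9] 73.5
H [ 665.8 -322.2] [59.4 58.9] 28.7
g 274 [667.  321.   30.6]
b 130 [657.4  28.1  30.7]
r 295 [ 686.5 -336.7   29.9]
scene
table z -0.8552516363348328
[ 607.9 -160.8   55.2] [ 607.6 -159.6] [46.9 53.6]
[642.5 142.1  69.3] [642.7 142.9] [58.8 67.6]
[ 435.9 -246.4   47. ] [ 435.4 -247.8] [35.2 44.7]
[462.5 -72.9  57.7] [462.  -72.4] [47.4 55.6]
[444.5 100.8  46.5] [444.4 100.9] [34.9 45.8]
[464.4 212.1  70.7] [463.5 211. ] [59.2 69.1]
[ 22.   -3.7 148.8] [11.7 -0.8] [130.6 152.2]
H [ 669.6 -325. ] [58.3 57. ] 28.4
H [ 622.9 -310. ] [70.3 69.3] 73.7
H [658.9  17. ] [36.6 68.5] 13.9
H [602.8   3.4] [57.5 56.2] 12.1
H [669.5 308.1] [47.4 90.2] 9.9
H [596.  295.9] [79.8 79.3] 8.9
g 522 [672.9 297.1  27.8]
b 471 [662.3   6.2  28.3]
r 909 [ 691.4 -329.1   28.3]
```

Call:
move_arm(moves=[{"turn": [0, 0, -0.1], "translation": [0, 0, 0], "hand": 1}, {"turn": [0, 0, -0.1], "translation": [0, 0, 0], "hand": 1}, {"turn": [0, 0, -0.103], "translation": [0, 0, 0], "hand": 1}, {"turn": [0, 0, 0], "translation": [-30, -22, 0], "hand": 1}, {"turn": [0, 0, 0], "translation": [-30, -22, 0], "hand": 1}, {"turn": [0, 0, 0], "translation": [-30, -22, 0], "hand": 1}, {"turn": [0, 0, 0], "translation": [-30, -22, 0], "hand": 1}, {"turn": [0, 0, 0], "translation": [-30, -22, 0], "hand": 1}, {"turn": [0, 0, 0], "translation": [-30, -22, 0], "hand": 1}, {"turn": [0, 0, 0], "translation": [-30, -22, 0], "hand": 1}], grip_force=40)

```text
time_s: 0.93
eef_pos: [367.7, 345.8, 250.1]
ee_rot: [-0.0, -0.0, 1.0, -0.0]
force: [0.5, 0.2, 0.0]
grip_width: 0.999
grip_force: 0.0
```

Call:
move_arm(moves=[{"turn": [0, 0, 0], "translation": [-30, -22, 0], "hand": 1}, {"turn": [0, 0, 0], "translation": [-30, -22, 0], "hand": 1}, {"turn": [0, 0, 0], "translation": [-30, -22, 0], "hand": 1}, {"turn": [0, 0, 0], "translation": [-30, -22, 0], "hand": 1}, {"turn": [0, 0, 0], "translation": [-30, -22, 0], "hand": 1}, {"turn": [0, 0, 0], "translation": [-30, -22, 0], "hand": 1}, {"turn": [0, 0, 0], "translation": [-30, -22, 0], "hand": 1}, {"turn": [0, 0, 0], "translation": [-30, -22, 0], "hand": 1}, {"turn": [0, 0, 0], "translation": [0, 0, 0], "hand": 1}, {"turn": [0, 0, 0], "translation": [0, 0, 0], "hand": 1}])

```text
time_s: 1.77
eef_pos: [607.3, 169.9, 249.0]
ee_rot: [-0.001, 0.001, 1.0, -0.0]
force: [-0.7, -0.1, 0.0]
grip_width: 1.0
grip_force: 0.0
```

Call:
move_arm(moves=[{"turn": [0, 0, 0], "translation": [-31, -24, 0], "hand": 1}, {"turn": [0, 0, 0], "translation": [0, 0, 35], "hand": 1}, {"turn": [0, 0, 0], "translation": [0, 0, 35], "hand": 1}, {"turn": [0, 0, 0], "translation": [0, 0, 30], "hand": 1}, {"turn": [0, 0, 0], "translation": [0, 0, 25], "hand": 1}, {"turn": [0, 0, 0], "translation": [0, 0, 20], "hand": 1}, {"turn": [0, 0, 0], "translation": [0, 0, 20], "hand": 1}, {"turn": [0, 0, 0], "translation": [0, 0, 15], "hand": 1}, {"turn": [0, 0, 0], "translation": [0, 0, 14], "hand": 1}, {"turn": [0, 0, 0], "translation": [0, 0, 0], "hand": 1}])

```text
time_s: 2.6
eef_pos: [635.4, 148.3, 53.5]
ee_rot: [-0.003, -0.001, 1.0, -0.0]
force: [-0.1, -0.6, 0.1]
grip_width: 0.999
grip_force: 0.0
```

Call:
move_arm(moves=[{"turn": [0, 0, 0], "translation": [0, 0, 0], "hand": 0.8}, {"turn": [0, 0, 0], "translation": [0, 0, 0], "hand": 0.7}, {"turn": [0, 0, 0], "translation": [0, 0, 0], "hand": 0.6}, {"turn": [0, 0, 0], "translation": [0, 0, 0], "hand": 0.5}, {"turn": [0, 0, 0], "translation": [0, 0, 0], "hand": 0.5}, {"turn": [0, 0, 0], "translation": [0, 0, 0], "hand": 0.4}, {"turn": [0, 0, 0], "translation": [0, 0, 0], "hand": 0.4}, {"turn": [0, 0, 0], "translation": [0, 0, 0], "hand": 0.4}])

```text
time_s: 3.27
eef_pos: [638.3, 147.6, 58.0]
ee_rot: [0.001, -0.0, 1.0, 0.0]
force: [-1.7, 0.4, 6.7]
grip_width: 0.689
grip_force: 43.5
```

Call:
move_arm(moves=[{"turn": [0, 0, 0], "translation": [0, 0, 0], "hand": 0.4}, {"turn": [0, 0, 0], "translation": [0, 0, 0], "hand": 0.4}])

```text
time_s: 3.43
eef_pos: [638.3, 147.6, 58.0]
ee_rot: [0.001, -0.0, 1.0, 0.0]
force: [-1.8, 2.0, 7.2]
grip_width: 0.692
grip_force: 43.5
```

```bash
python3 - <<'E'
from meas import *
print({k:np.round(v,2) for k,v in sense().items()})
i=[]
for n in("top","scene"):
    c=capture(n);W=cloud(c);m=np.isfinite(W[...,0])&(abs(W[...,0]-638)<110)&(abs(W[...,1]-147)<110)&(W[...,2]>-20)&(W[...,2]<250)
    v,u=np.where(m);v0=min(max(0,int(np.median(v))-100),280);u0=min(max(0,int(np.median(u))-130),380)
    i.append(cv2.resize(c["image"][v0:v0+200,u0:u0+260],(400,308)))
cv2.imwrite("pics/g1.png",np.hstack(i))
E
```

```text
{'time_s': np.float64(3.43), 'joints': array([ 0.05,  0.78,  1.27,  0.  ,  1.09, -1.52]), 'dq': array([ 0., -0.,  0.,  0.,  0., -0.]), 'tau': array([-1.140e+00, -5.385e+01, -2.136e+01, -2.600e-01, -2.900e-01,
        2.000e-02]), 'eef_pos': array([638.25, 147.61,  58.02]), 'ee_rot': array([ 0., -0.,  1.,  0.]), 'force': array([-1.84,  2.03,  7.25]), 'wrist_torque': array([0.17, 0.18, 0.04]), 'grip_force': np.float64(43.49), 'grip_width': np.float64(0.69)}
```

View pics/g1.png

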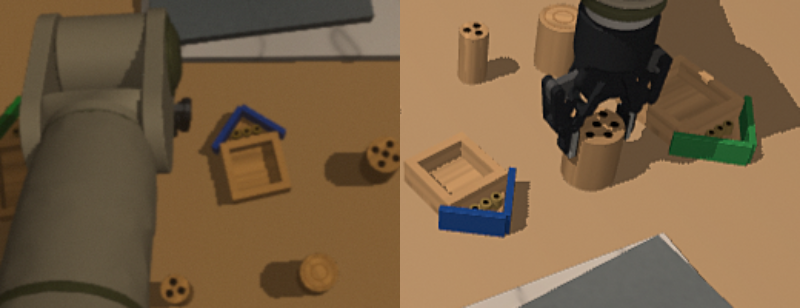

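The scene crop shows the thick drilled block upright between the pads. The opening of 0.69 corresponds to 59 mm, which fits. Next I lift it and carry it to the green house.

Call:
move_arm(moves=[{"turn": [0, 0, 0], "translation": [0, 0, -10], "hand": 0.4}, {"turn": [0, 0, 0], "translation": [0, 0, -20], "hand": 0.4}, {"turn": [0, 0, 0], "translation": [0, 0, -25], "hand": 0.4}, {"turn": [0, 0, 0], "translation": [9, 30, -20], "hand": 0.4}, {"turn": [0, 0, 0], "translation": [9, 30, 0], "hand": 0.4}, {"turn": [0, 0, 0], "translation": [9, 30, 0], "hand": 0.4}, {"turn": [0, 0, 0], "translation": [9, 30, 0], "hand": 0.4}, {"turn": [0, 0, 0], "translation": [9, 30, 0], "hand": 0.4}, {"turn": [0, 0, 0], "translation": [0, 0, 0], "hand": 0.4}, {"turn": [0, 0, 0], "translation": [0, 0, 0], "hand": 0.4}])

```text
time_s: 4.37
eef_pos: [592.0, 298.5, 131.8]
ee_rot: [0.0, -0.001, 1.0, -0.0]
force: [-0.9, -0.4, -0.4]
grip_width: 0.689
grip_force: 43.4
```

```bash
python3 - <<'E'
from meas import *
print({k:np.round(v,2) for k,v in sense().items() if k in("eef_pos","force","grip_width")})
c=capture("scene");W=cloud(c);P=sense()["eef_pos"]
m=np.isfinite(W[...,0])&(np.hypot(W[...,0]-P[0],W[...,1]-P[1])<45)&(W[...,2]>40)&(W[...,2]<P[2]+30)
# side surface of the block below the fingertips
s=m&(W[...,2]<P[2]-25);q=W[s];print(s.sum(),q.min(0),q.max(0))
from scipy.optimize import least_squares
# cylinder side: radius 30, fit axis x,y with tilt
r=least_squares(lambda a:np.hypot(q[:,0]-a[0]-a[2]*(q[:,2]-P[2]),q[:,1]-a[1]-a[3]*(q[:,2]-P[2]))-30,[P[0],P[1],0,0],loss="soft_l1");print(r.x.round(3),np.percentile(q[:,2],1))
v,u=np.where(m);v0=max(0,int(v.mean())-100);u0=max(0,min(380,int(u.mean())-130))
cv2.imwrite("pics/g2.png",cv2.resize(c["image"][v0:v0+200,u0:u0+260],(520,400)))
E
```

```text
{'eef_pos': array([591.96, 298.47, 131.85]), 'force': array([-0.95, -0.44, -0.4 ]), 'grip_width': np.float64(0.69)}
571 [572.67139202 267.48982712  71.25096322] [623.27483386 317.20636274 106.75671665]
[ 5.91451e+02  2.98773e+02 -2.00000e-03 -7.00000e-03] 73.57235511163708
```

View pics/g2.png

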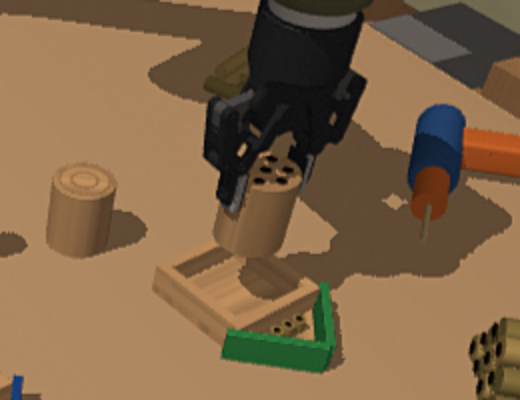

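The block hangs upright over the green bay, and its fitted axis is within 1 mm of the TCP. Next I lower it.

Call:
move_arm(moves=[{"turn": [0, 0, 0], "translation": [-2, -1, 10], "hand": 0.4}, {"turn": [0, 0, 0], "translation": [0, 0, 15], "hand": 0.4}, {"turn": [0, 0, 0], "translation": [0, 0, 15], "hand": 0.4}, {"turn": [0, 0, 0], "translation": [0, 0, 10], "hand": 0.4}, {"turn": [0, 0, 0], "translation": [0, 0, 8], "hand": 0.4}, {"turn": [0, 0, 0], "translation": [0, 0, 4], "hand": 0.4}, {"turn": [0, 0, 0], "translation": [0, 0, 0], "hand": 0.4}])

```text
time_s: 5.0
eef_pos: [594.6, 295.7, 68.4]
ee_rot: [-0.001, 0.0, 1.0, -0.0]
force: [0.0, -0.2, -0.6]
grip_width: 0.687
grip_force: 43.4
```

Call:
move_arm(moves=[{"turn": [0, 0, 0], "translation": [0, 0, 2], "hand": 0.4}, {"turn": [0, 0, 0], "translation": [0, 0, 0], "hand": 0.4}, {"turn": [0, 0, 0], "translation": [0, 0, 0], "hand": 0.4}])

```text
time_s: 5.25
eef_pos: [594.9, 296.3, 67.9]
ee_rot: [0.0, -0.0, 1.0, 0.0]
force: [-0.0, 0.2, -1.4]
grip_width: 0.688
grip_force: 43.4
```

Call:
move_arm(moves=[{"turn": [0, 0, 0], "translation": [0, 0, 1.5], "hand": 0.4}, {"turn": [0, 0, 0], "translation": [0, 0, 0], "hand": 0.4}, {"turn": [0, 0, 0], "translation": [0, 0, 0], "hand": 0.4}])

```text
time_s: 5.5
eef_pos: [594.7, 296.3, 66.1]
ee_rot: [0.0, -0.0, 1.0, 0.0]
force: [-0.6, 0.6, -1.0]
grip_width: 0.688
grip_force: 43.4
```

```bash
python3 -c "
from h import *
print(sense()['eef_pos'],sense()['force'])
c=capture('scene');cv2.imwrite('pics/g3.png',cv2.resize(c['image'][130:330,380:640],(520,400)))"
```

```text
[594.72978151 296.31008211  66.05440553] [-0.63450166  0.57932855 -0.96472966]
```

View pics/g3.png

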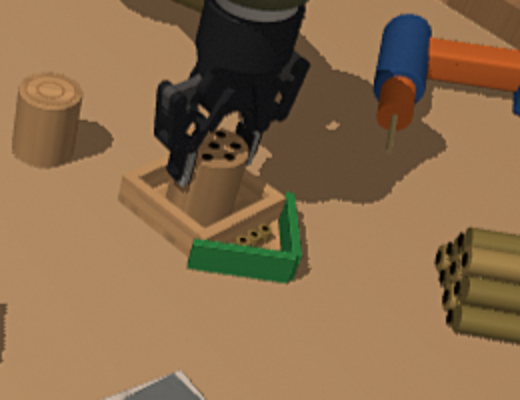

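The block is inside the bay and nearly on the floor. I press it down 1.5 mm, then release.

Call:
move_arm(moves=[{"turn": [0, 0, 0], "translation": [0, 0, 1.5], "hand": 0.4}, {"turn": [0, 0, 0], "translation": [0, 0, 0], "hand": 0.4}, {"turn": [0, 0, 0], "translation": [0, 0, 0], "hand": 0.4}])

```text
time_s: 5.8
eef_pos: [594.8, 296.3, 66.0]
ee_rot: [0.001, -0.0, 1.0, 0.0]
force: [-4.3, -1.7, 10.7]
grip_width: 0.689
grip_force: 44.3
```

Call:
move_arm(moves=[{"turn": [0, 0, 0], "translation": [0, 0, 0], "hand": 0.72}, {"turn": [0, 0, 0], "translation": [0, 0, 0], "hand": 0.76}, {"turn": [0, 0, 0], "translation": [0, 0, 0], "hand": 0.85}, {"turn": [0, 0, 0], "translation": [0, 0, 0], "hand": 1}, {"turn": [0, 0, 0], "translation": [0, 0, 0], "hand": 1}, {"turn": [0, 0, 0], "translation": [0, 0, 0], "hand": 1}, {"turn": [0, 0, 0], "translation": [0, 0, -15], "hand": 1}, {"turn": [0, 0, 0], "translation": [0, 0, -30], "hand": 1}, {"turn": [0, 0, 0], "translation": [0, 0, -40], "hand": 1}, {"turn": [0, 0, 0], "translation": [0, 0, 0], "hand": 1}])

```text
time_s: 6.63
eef_pos: [597.2, 297.1, 157.4]
ee_rot: [0.006, -0.0, 1.0, 0.002]
force: [1.2, -0.5, 2.7]
grip_width: 1.001
grip_force: 0.0
```

Call:
move_arm(moves=[{"turn": [0, 0, 0], "translation": [19.5, -24, 0], "hand": 1}, {"turn": [0, 0, 0], "translation": [19.5, -24, 0], "hand": 1}, {"turn": [0, 0, 0], "translation": [19.5, -24, 0], "hand": 1}, {"turn": [0, 0, 0], "translation": [19.5, -24, 0], "hand": 1}, {"turn": [0, 0, 0], "translation": [19.5, -24, 0], "hand": 1}, {"turn": [0, 0, 0], "translation": [19.5, -24, 0], "hand": 1}, {"turn": [0, 0, 0], "translation": [19.5, -24, 0], "hand": 1}, {"turn": [0, 0, 0], "translation": [19.5, -24, 0], "hand": 1}, {"turn": [0, 0, 0], "translation": [0, 0, 0], "hand": 1}, {"turn": [0, 0, 0], "translation": [0, 0, 0], "hand": 1}])

```text
time_s: 7.47
eef_pos: [438.6, 103.5, 149.7]
ee_rot: [0.001, 0.001, 1.0, 0.0]
force: [0.2, 0.8, -0.4]
grip_width: 0.997
grip_force: 0.0
```

```bash
python3 - <<'E'
from meas import *
print({k:np.round(v,2) for k,v in sense().items() if k in("eef_pos","force","grip_width")})
from scipy.optimize import least_squares
c=capture("scene");W=cloud(c);cv2.imwrite("pics/s4.png",c["image"])
# side-surface cylinder fits (radius known)
for n,x,y,r in(("thick",595,296,30),("middle",603,-158,24),("thin",438,104,18),("bthick",457,214,30)):
    m=np.isfinite(W[...,0])&(np.hypot(W[...,0]-x,W[...,1]-y)<r+6)&(W[...,2]>(35 if n=="thick" else 12))&(W[...,2]<64)
    q=W[m];a=least_squares(lambda a:np.hypot(q[:,0]-a[0]-a[2]*(q[:,2]-40),q[:,1]-a[1]-a[3]*(q[:,2]-40))-r,[x,y,0,0],loss="soft_l1").x
    t=W[np.isfinite(W[...,0])&(np.hypot(W[...,0]-x,W[...,1]-y)<r-4)&(W[...,2]<100)][:,2]
    print(n,len(q),a.round(3),"top z",np.percentile(t,[80,95]))
E
```

```text
{'eef_pos': array([438.55, 103.51, 149.73]), 'force': array([ 0.2 ,  0.85, -0.39]), 'grip_width': np.float64(1.0)}
thick 455 [ 5.94396e+02  2.96975e+02  5.00000e-03 -1.20000e-02] top z [77.90406486 78.66574304]
middle 735 [ 6.01788e+02 -1.58358e+02  1.00000e-03 -1.00000e-03] top z [69.94024601 70.60790241]
thin 433 [ 4.36867e+02  1.04916e+02 -0.00000e+00 -7.00000e-03] top z [70.05623986 70.58585112]
bthick 704 [ 4.56137e+02  2.16195e+02  3.00000e-03 -3.00000e-03] top z [69.9413732  70.77472956]
```

View pics/s4.png

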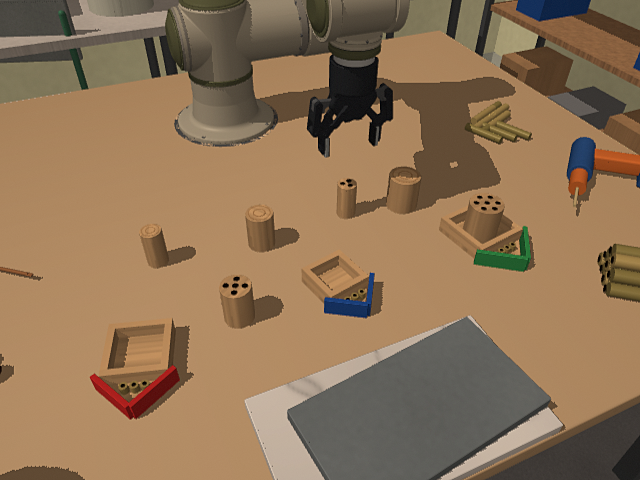

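The thick block stands in the green bay at (485,218) with its top at 78 mm, so it is on the floor and upright. The gripper is above the thin block.

Call:
move_arm(moves=[{"turn": [0, 0, 0], "translation": [1.5, 1.5, 20], "hand": 1}, {"turn": [0, 0, 0], "translation": [0, 0, 20], "hand": 1}, {"turn": [0, 0, 0], "translation": [0, 0, 20], "hand": 1}, {"turn": [0, 0, 0], "translation": [0, 0, 15], "hand": 1}, {"turn": [0, 0, 0], "translation": [0, 0, 12], "hand": 1}, {"turn": [0, 0, 0], "translation": [0, 0, 8], "hand": 1}, {"turn": [0, 0, 0], "translation": [0, 0, 0], "hand": 0.8}, {"turn": [0, 0, 0], "translation": [0, 0, 0], "hand": 0.6}, {"turn": [0, 0, 0], "translation": [0, 0, 0], "hand": 0.5}, {"turn": [0, 0, 0], "translation": [0, 0, 0], "hand": 0.45}], grip_force=30)

```text
time_s: 8.35
eef_pos: [437.7, 105.8, 55.0]
ee_rot: [0.001, -0.0, 1.0, -0.0]
force: [-0.3, 0.4, 0.6]
grip_width: 0.46
grip_force: 0.0
```

Call:
move_arm(moves=[{"turn": [0, 0, 0], "translation": [0, 0, 0], "hand": 0.4}, {"turn": [0, 0, 0], "translation": [0, 0, 0], "hand": 0.3}, {"turn": [0, 0, 0], "translation": [0, 0, 0], "hand": 0.2}, {"turn": [0, 0, 0], "translation": [0, 0, 0], "hand": 0.2}, {"turn": [0, 0, 0], "translation": [0, 0, 0], "hand": 0.2}, {"turn": [0, 0, 0], "translation": [0, 0, 0], "hand": 0.2}])

```text
time_s: 8.85
eef_pos: [437.7, 105.7, 54.9]
ee_rot: [0.001, -0.0, 1.0, 0.0]
force: [0.0, -0.3, 6.0]
grip_width: 0.416
grip_force: 29.7
```

Call:
move_arm(moves=[{"turn": [0, 0, 0], "translation": [0, 0, -10], "hand": 0.2}, {"turn": [0, 0, 0], "translation": [0, 0, -25], "hand": 0.2}, {"turn": [0, 0, 0], "translation": [0, 0, -35], "hand": 0.2}, {"turn": [0, 0, 0], "translation": [-27, -17, 0], "hand": 0.2}, {"turn": [0, 0, 0], "translation": [-27, -17, 0], "hand": 0.2}, {"turn": [0, 0, 0], "translation": [-27, -17, 0], "hand": 0.2}, {"turn": [0, 0, 0], "translation": [-27, -17, 0], "hand": 0.2}, {"turn": [0, 0, 0], "translation": [-27, -17, 0], "hand": 0.2}, {"turn": [0, 0, 0], "translation": [-27, -17, 0], "hand": 0.2}, {"turn": [0, 0, 0], "translation": [0, 0, 0], "hand": 0.2}])

```text
time_s: 9.68
eef_pos: [602.3, 0.5, 123.9]
ee_rot: [0.001, 0.001, 1.0, -0.001]
force: [-0.1, -0.5, -0.5]
grip_width: 0.419
grip_force: 30.2
```

Call:
move_arm(moves=[{"turn": [0, 0, 0], "translation": [0, 0, 0], "hand": 0.2}, {"turn": [0, 0, 0], "translation": [0, 0, 0], "hand": 0.2}])

```text
time_s: 9.85
eef_pos: [598.5, 4.0, 123.9]
ee_rot: [-0.001, -0.0, 1.0, 0.0]
force: [-0.2, -0.4, -0.1]
grip_width: 0.412
grip_force: 30.2
```

```bash
cat > held.py <<'E'
import sys
from meas import *
from scipy.optimize import least_squares
r=float(sys.argv[1]);P=sense()["eef_pos"];print(P.round(1),sense()["force"].round(1))
c=capture("scene");W=cloud(c)
q=W[np.isfinite(W[...,0])&(np.hypot(W[...,0]-P[0],W[...,1]-P[1])<r+8)&(W[...,2]>P[2]-58)&(W[...,2]<P[2]-22)]
print(len(q),least_squares(lambda a:np.hypot(q[:,0]-a[0]-a[2]*(q[:,2]-P[2]),q[:,1]-a[1]-a[3]*(q[:,2]-P[2]))-r,[P[0],P[1],0,0],loss="soft_l1").x.round(3),np.percentile(q[:,2],1))
p=np.array(c["R"])@P+np.array(c["t"]);u=int(f(c)*p[0]/p[2]+c["cx"]);v=int(f(c)*p[1]/p[2]+c["cy"])
u=max(130,min(510,u));cv2.imwrite(sys.argv[2],cv2.resize(c["image"][v-90:v+110,u-130:u+130],(520,400)))
E
python3 held.py 18 pics/g5.png
```

```text
[598.5   4.  123.9] [-0.2 -0.4 -0.1]
355 [5.98184e+02 4.33400e+00 2.00000e-02 1.40000e-02] 68.88282431047924
```

View pics/g5.png

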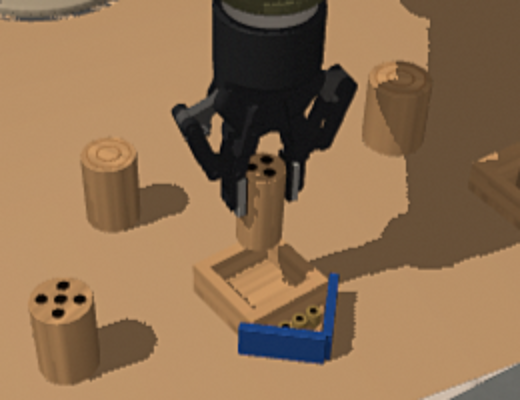

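The thin block hangs upright over the blue bay, with its axis within 1 mm of the TCP. I lower it and release.

Call:
move_arm(moves=[{"turn": [0, 0, 0], "translation": [-2.5, 0, 10], "hand": 0.2}, {"turn": [0, 0, 0], "translation": [0, 0, 15], "hand": 0.2}, {"turn": [0, 0, 0], "translation": [0, 0, 14], "hand": 0.2}, {"turn": [0, 0, 0], "translation": [0, 0, 10], "hand": 0.2}, {"turn": [0, 0, 0], "translation": [0, 0, 8], "hand": 0.2}, {"turn": [0, 0, 0], "translation": [0, 0, 2], "hand": 0.2}, {"turn": [0, 0, 0], "translation": [0, 0, 0], "hand": 0.2}, {"turn": [0, 0, 0], "translation": [0, 0, 1.5], "hand": 0.2}, {"turn": [0, 0, 0], "translation": [0, 0, 0], "hand": 0.2}, {"turn": [0, 0, 0], "translation": [0, 0, 0], "hand": 0.2}])

```text
time_s: 10.73
eef_pos: [601.9, 3.7, 64.3]
ee_rot: [0.0, -0.0, 1.0, -0.0]
force: [-1.0, 0.5, 0.4]
grip_width: 0.411
grip_force: 30.2
```

Call:
move_arm(moves=[{"turn": [0, 0, 0], "translation": [0, 0, 1], "hand": 0.2}, {"turn": [0, 0, 0], "translation": [0, 0, 0], "hand": 0.2}, {"turn": [0, 0, 0], "translation": [0, 0, 0], "hand": 0.2}])

```text
time_s: 10.98
eef_pos: [601.9, 3.7, 63.1]
ee_rot: [0.0, -0.0, 1.0, -0.0]
force: [-0.2, -0.6, 0.7]
grip_width: 0.411
grip_force: 30.3
```

Call:
move_arm(moves=[{"turn": [0, 0, 0], "translation": [0, 0, 1], "hand": 0.2}, {"turn": [0, 0, 0], "translation": [0, 0, 0], "hand": 0.2}, {"turn": [0, 0, 0], "translation": [0, 0, 0], "hand": 0.2}])

```text
time_s: 11.23
eef_pos: [602.1, 3.6, 63.0]
ee_rot: [0.001, -0.0, 1.0, -0.0]
force: [-2.7, -0.8, 8.8]
grip_width: 0.411
grip_force: 30.6
```

Contact at 63 mm. I release, lift and go to the middle block.

Call:
move_arm(moves=[{"turn": [0, 0, 0], "translation": [0, 0, 0], "hand": 0.45}, {"turn": [0, 0, 0], "translation": [0, 0, 0], "hand": 0.5}, {"turn": [0, 0, 0], "translation": [0, 0, 0], "hand": 0.7}, {"turn": [0, 0, 0], "translation": [0, 0, 0], "hand": 1}, {"turn": [0, 0, 0], "translation": [0, 0, 0], "hand": 1}, {"turn": [0, 0, 0], "translation": [0, 0, 0], "hand": 1}, {"turn": [0, 0, 0], "translation": [0, 0, -15], "hand": 1}, {"turn": [0, 0, 0], "translation": [0, 0, -30], "hand": 1}, {"turn": [0, 0, 0], "translation": [0, 0, -40], "hand": 1}, {"turn": [0, 0, 0], "translation": [0, 0, 0], "hand": 1}])

```text
time_s: 12.07
eef_pos: [604.5, 3.3, 154.1]
ee_rot: [0.006, -0.0, 1.0, -0.001]
force: [-0.4, 0.3, 1.2]
grip_width: 1.001
grip_force: 0.0
```

Call:
move_arm(moves=[{"turn": [0, 0, 0], "translation": [0, -27, 0], "hand": 1}, {"turn": [0, 0, 0], "translation": [0, -27, 0], "hand": 1}, {"turn": [0, 0, 0], "translation": [0, -27, 0], "hand": 1}, {"turn": [0, 0, 0], "translation": [0, -27, 0], "hand": 1}, {"turn": [0, 0, 0], "translation": [0, -27, 0], "hand": 1}, {"turn": [0, 0, 0], "translation": [0, -27, 0], "hand": 1}, {"turn": [0, 0, 0], "translation": [0, 0, 0], "hand": 1}, {"turn": [0, 0, 0], "translation": [0, 0, 0], "hand": 1}, {"turn": [0, 0, 0], "translation": [0, 0, 0], "hand": 1}])

```text
time_s: 12.82
eef_pos: [601.7, -157.7, 146.6]
ee_rot: [-0.0, -0.0, 1.0, 0.0]
force: [0.3, -0.3, 0.4]
grip_width: 1.001
grip_force: 0.0
```

```bash
python3 - <<'E'
from meas import *
print(sense()["eef_pos"])
c=capture("scene");W=cloud(c)
for n,x,y,r in(("thin",601,4,18),("thick",594,297,30)):
    t=W[np.isfinite(W[...,0])&(np.hypot(W[...,0]-x,W[...,1]-y)<r+5)&(W[...,2]>74)&(W[...,2]<90)];print(n,len(t),t.mean(0),np.percentile(t[:,2],[20,80]))
cv2.imwrite("pics/g6.png",cv2.resize(c["image"][170:370,200:460],(520,400)))
E
```

```text
[ 601.6690654  -157.70597185  146.62001196]
thin 307 [603.35978466   1.94481607  76.91923452] [75.89371225 77.97554094]
thick 610 [597.09272105 294.38446839  76.98765481] [76.02123811 77.9132521 ]
```

View pics/g6.png

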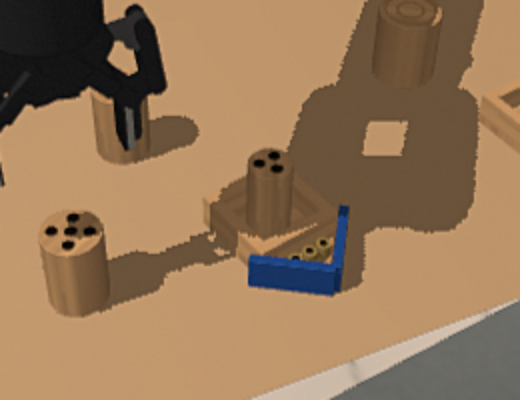

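The thin block stands upright in the blue bay at crop position (270,190), with its top at 78 mm. Next is the middle block, 92 mm down.

Call:
move_arm(moves=[{"turn": [0, 0, 0], "translation": [0, -0.7, 20], "hand": 1}, {"turn": [0, 0, 0], "translation": [0, 0, 20], "hand": 1}, {"turn": [0, 0, 0], "translation": [0, 0, 20], "hand": 1}, {"turn": [0, 0, 0], "translation": [0, 0, 14], "hand": 1}, {"turn": [0, 0, 0], "translation": [0, 0, 10], "hand": 1}, {"turn": [0, 0, 0], "translation": [0, 0, 8], "hand": 1}, {"turn": [0, 0, 0], "translation": [0, 0, 0], "hand": 0.8}, {"turn": [0, 0, 0], "translation": [0, 0, 0], "hand": 0.7}, {"turn": [0, 0, 0], "translation": [0, 0, 0], "hand": 0.62}, {"turn": [0, 0, 0], "translation": [0, 0, 0], "hand": 0.58}], grip_force=35)

```text
time_s: 13.7
eef_pos: [602.1, -159.1, 55.7]
ee_rot: [0.001, -0.0, 1.0, -0.0]
force: [0.4, 0.9, -0.8]
grip_width: 0.578
grip_force: 0.0
```

Call:
move_arm(moves=[{"turn": [0, 0, 0], "translation": [0, 0, 0], "hand": 0.5}, {"turn": [0, 0, 0], "translation": [0, 0, 0], "hand": 0.4}, {"turn": [0, 0, 0], "translation": [0, 0, 0], "hand": 0.3}, {"turn": [0, 0, 0], "translation": [0, 0, 0], "hand": 0.3}, {"turn": [0, 0, 0], "translation": [0, 0, 0], "hand": 0.3}, {"turn": [0, 0, 0], "translation": [0, 0, 0], "hand": 0.3}])

```text
time_s: 14.2
eef_pos: [602.2, -159.1, 55.9]
ee_rot: [0.001, -0.0, 1.0, -0.0]
force: [-1.1, 1.1, 6.0]
grip_width: 0.552
grip_force: 36.0
```

Call:
move_arm(moves=[{"turn": [0, 0, 0], "translation": [0, 0, -10], "hand": 0.3}, {"turn": [0, 0, 0], "translation": [0, 0, -25], "hand": 0.3}, {"turn": [0, 0, 0], "translation": [0, 0, -30], "hand": 0.3}, {"turn": [0, 0, 0], "translation": [-4, -30, 0], "hand": 0.3}, {"turn": [0, 0, 0], "translation": [-4, -30, 0], "hand": 0.3}, {"turn": [0, 0, 0], "translation": [-4, -30, 0], "hand": 0.3}, {"turn": [0, 0, 0], "translation": [-4, -30, 0], "hand": 0.3}, {"turn": [0, 0, 0], "translation": [-4, -30, 0], "hand": 0.3}, {"turn": [0, 0, 0], "translation": [0, 0, 0], "hand": 0.3}, {"turn": [0, 0, 0], "translation": [0, 0, 0], "hand": 0.3}])

```text
time_s: 15.03
eef_pos: [621.3, -310.4, 119.7]
ee_rot: [-0.0, 0.001, 1.0, 0.0]
force: [0.1, 0.8, -0.6]
grip_width: 0.552
grip_force: 36.4
```

Call:
move_arm(moves=[{"turn": [0, 0, 0], "translation": [0, 0, 0], "hand": 0.3}])

```text
time_s: 15.12
eef_pos: [621.6, -308.5, 119.9]
ee_rot: [-0.0, -0.0, 1.0, 0.0]
force: [0.1, 0.2, -0.6]
grip_width: 0.554
grip_force: 36.4
```

```bash
python3 held.py 24 pics/g7.png
```

```text
[ 621.6 -308.5  119.9] [ 0.1  0.2 -0.6]
648 [ 6.21389e+02 -3.08486e+02  7.00000e-03 -1.00000e-02] 63.766305158283
```

View pics/g7.png

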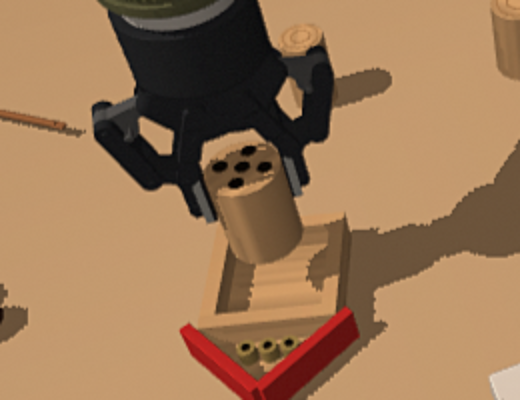

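The middle block hangs upright over the red bay. I lower it until the underside touches at a TCP height of about 64 mm.

Call:
move_arm(moves=[{"turn": [0, 0, 0], "translation": [0, -1, 10], "hand": 0.3}, {"turn": [0, 0, 0], "translation": [0, 0, 15], "hand": 0.3}, {"turn": [0, 0, 0], "translation": [0, 0, 12], "hand": 0.3}, {"turn": [0, 0, 0], "translation": [0, 0, 8], "hand": 0.3}, {"turn": [0, 0, 0], "translation": [0, 0, 7], "hand": 0.3}, {"turn": [0, 0, 0], "translation": [0, 0, 2], "hand": 0.3}, {"turn": [0, 0, 0], "translation": [0, 0, 0], "hand": 0.3}, {"turn": [0, 0, 0], "translation": [0, 0, 1.5], "hand": 0.3}, {"turn": [0, 0, 0], "translation": [0, 0, 0], "hand": 0.3}, {"turn": [0, 0, 0], "translation": [0, 0, 0], "hand": 0.3}])

```text
time_s: 16.0
eef_pos: [621.9, -310.1, 64.8]
ee_rot: [0.0, -0.0, 1.0, -0.0]
force: [-0.3, 0.2, -0.3]
grip_width: 0.549
grip_force: 36.4
```

Call:
move_arm(moves=[{"turn": [0, 0, 0], "translation": [0, 0, 1], "hand": 0.3}, {"turn": [0, 0, 0], "translation": [0, 0, 0], "hand": 0.3}, {"turn": [0, 0, 0], "translation": [0, 0, 0], "hand": 0.3}])

```text
time_s: 16.25
eef_pos: [622.0, -310.2, 63.9]
ee_rot: [0.0, -0.0, 1.0, -0.0]
force: [-0.2, -0.1, 3.8]
grip_width: 0.554
grip_force: 36.4
```

Contact. I release and lift.

Call:
move_arm(moves=[{"turn": [0, 0, 0], "translation": [0, 0, 0.5], "hand": 0.3}, {"turn": [0, 0, 0], "translation": [0, 0, 0], "hand": 0.58}, {"turn": [0, 0, 0], "translation": [0, 0, 0], "hand": 0.64}, {"turn": [0, 0, 0], "translation": [0, 0, 0], "hand": 0.8}, {"turn": [0, 0, 0], "translation": [0, 0, 0], "hand": 1}, {"turn": [0, 0, 0], "translation": [0, 0, 0], "hand": 1}, {"turn": [0, 0, 0], "translation": [0, 0, 0], "hand": 1}, {"turn": [0, 0, 0], "translation": [0, 0, -15], "hand": 1}, {"turn": [0, 0, 0], "translation": [0, 0, -30], "hand": 1}, {"turn": [0, 0, 0], "translation": [0, 0, -40], "hand": 1}])

```text
time_s: 17.08
eef_pos: [620.6, -309.3, 145.8]
ee_rot: [-0.002, -0.0, 1.0, 0.002]
force: [0.6, -0.8, 0.8]
grip_width: 1.002
grip_force: 0.0
```

Call:
move_arm(moves=[{"turn": [0, 0, 0], "translation": [0, 0, -30], "hand": 1}, {"turn": [0, 0, 0], "translation": [0, 0, -30], "hand": 1}, {"turn": [0, 0, 0], "translation": [30, 0, 0], "hand": 1}, {"turn": [0, 0, 0], "translation": [30, 0, 0], "hand": 1}, {"turn": [0, 0, 0], "translation": [30, 0, 0], "hand": 1}, {"turn": [0, 0, 0], "translation": [30, 0, 0], "hand": 1}, {"turn": [0, 0, 0], "translation": [0, 0, 0], "hand": 1}, {"turn": [0, 0, 0], "translation": [0, 0, 0], "hand": 1}, {"turn": [0, 0, 0], "translation": [0, 0, 0], "hand": 1}])

```text
time_s: 17.83
eef_pos: [502.3, -310.2, 208.2]
ee_rot: [0.0, -0.0, 1.0, -0.0]
force: [-0.4, -0.7, 0.5]
grip_width: 1.004
grip_force: 0.0
```

```bash
python3 - <<'E'
from meas import *
from scipy.optimize import least_squares
print(sense()["eef_pos"]);c0=dict(np.load("scene0.npz"))
c=capture("scene");cv2.imwrite("pics/end.png",c["image"])
def fit(W,x,y,r,lo,hi):
    q=W[np.isfinite(W[...,0])&(np.hypot(W[...,0]-x,W[...,1]-y)<r+6)&(W[...,2]>lo)&(W[...,2]<hi)]
    return least_squares(lambda a:np.hypot(q[:,0]-a[0]-a[2]*(q[:,2]-40),q[:,1]-a[1]-a[3]*(q[:,2]-40))-r,[x,y,0,0],loss="soft_l1").x.round(3)
W=cloud(c)
for n,x,y,r in(("thick",594,297,30),("middle",622,-310,24),("thin",602,4,18)):
    t=W[np.isfinite(W[...,0])&(np.hypot(W[...,0]-x,W[...,1]-y)<r-4)&(W[...,2]<100)][:,2]
    print(n,fit(W,x,y,r,35,72),"top z",np.percentile(t,[80,95]))
for n,x,y,r in(("bthick",456,216,30),("bmid",456,-70,24),("bthin",430,-246,18)):
    print(n,fit(cloud(c0),x,y,r,12,64),fit(W,x,y,r,12,64))
E
```

```text
[ 502.27774502 -310.21609317  208.18355588]
thick [ 5.94441e+02  2.96953e+02  0.00000e+00 -6.00000e-03] top z [78.06682807 78.82342988]
middle [ 6.21627e+02 -3.09601e+02  0.00000e+00 -4.00000e-03] top z [77.84021146 78.5954289 ]
thin [ 6.01147e+02  3.01700e+00  3.00000e-03 -3.00000e-03] top z [77.94414734 78.97921448]
bthick [4.56120e+02 2.16154e+02 2.00000e-03 4.00000e-03] [4.56013e+02 2.16116e+02 4.00000e-03 5.00000e-03]
bmid [ 4.54576e+02 -7.03860e+01 -0.00000e+00 -5.00000e-03] [ 4.54626e+02 -7.04490e+01  6.00000e-03  3.00000e-03]
bthin [ 4.27647e+02 -2.47641e+02 -1.00000e-03  4.00000e-03] [ 4.27486e+02 -2.47656e+02  5.00000e-03  3.00000e-03]
```

View pics/end.png

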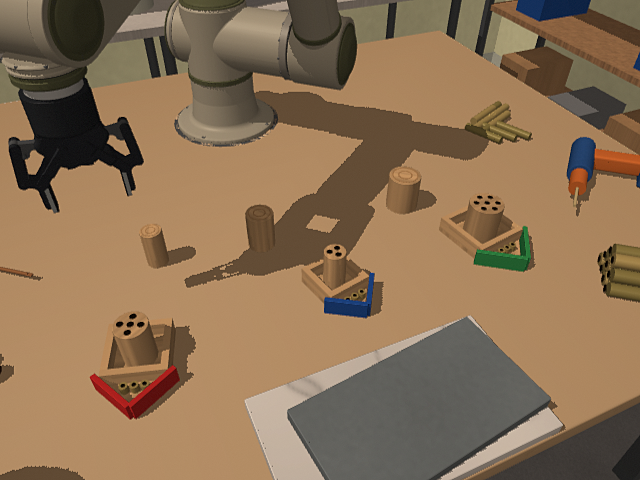

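All three drilled blocks stand upright in their bays: thick (485,220), thin (335,265) and middle (132,338), tops at 78 mm. The blanks have not moved and the gripper is clear.

```bash
python3 -c "
from rig import finish_job
print(finish_job())"
```

```text
the job is handed in; nothing more can be done
None
```

The job is handed in: the last camera check showed all three drilled blocks upright on their bay floors (thick green, middle red, thin blue) and the blanks unmoved, at about 18 s of the 83 s; no verdict was returned.

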